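Slide the notebook out from under the book and cup

ROBOT

A 6-joint arm with a two-finger parallel gripper is mounted at the origin on the work surface. World frame = base frame: x ahead of the robot, y to its left, z up, the work surface at z = 0. Lengths are in m, angles in rad, forces in N, time in s.
With the tool pointing down it reaches from about 0.275 to 0.875 m from the base axis. Payload 12.5 kg.
Tool frame: the origin (TCP) lies midway between the tips of the shut fingers; the grasp point (between the pads) lies 19 mm behind it; z points along the fingers, y is the line along which they close (so a half turn about z gives the same grasp; the last joint's range is limited). The gripper opens to 85 mm and grips with 20 to 120 N. Pads are 22 mm wide; open, the fingers measure 114 mm over their backs; the gripper's body (76 mm by 85 mm) begins 54 mm behind the grasp point. The pads swing forward as they close: fully open they stand 13 mm farther back than shut.
Start: joints at [1.256, 0.351, 1.652, -0, 1.139, -0.085], TCP at [0.125, 0.536, 0.231] pointing down, gripper open.
Joint ranges: [-2.75, 2.75], [-0.79, 2.1], [0.01, 2.65], [-1.57, 4.71], [0.07, 3.14], [-2.87, 2.87]. Speed limits (rad/s): [2.22, 2.22, 2.79, 3.14, 3.14, 3.14].

INTERFACE

Orientations are given as a unit quaternion [x, y, z, w].
In Python, from cell import r, vision, effector gives the robot as it stands (r), with the cameras (vision) and the gripper (effector). Calls block until the motion is done:
- r.move_to(position, orientation): joint-space move of the TCP to a pose.
- r.move_linear(position, rot=None, vel=0.15): straight line of the TCP; rot=None keeps the orientation; vel is the mean speed in m/s.
- r.set_joints(angles): joint-space move.
- effector.set_gripper(opening, squeeze=None): opening from 0.0 (shut) to 1.0 (fully open); squeeze is the grip in N (None keeps the last); returns when the fingers have stopped.
- r.sleep(seconds).
- r.inverse_kinematics(position, orientation): joint angles nearest the present ones, or None.
- r.get_obs(): the state.
- vision.get_image(name): name is "scene" or "top" or "wrist"; returns a dict with "pixels" (480x640x3 uint8, red, green, blue), "fx", "fy", "cx", "cy" (pixels), "D" ([k1, k2, p1, p2, k3] as OpenCV has them; the pictures are not rectified), "camera_from_world" (4x4, takes a point from world to camera coordinates); the wrist camera has in their place "mount" (4x4, takes a point from camera to tool coordinates, whose origin is the TCP and whose axes are the flange's). Camera axes: x right, y down, z forward; pixel columns grow to the right and rows downward; lengths in m; the calibration is good to about 2 mm. A picture is of the moment at which its call begins: read the wrist's pose just before it. There is no depth.
A pose or a line that the arm cannot do raises r.PlanningError and nothing moves.
- r.hand_in(): hands the job in; it is judged then, once.
The state is a dict: "t": time; "q": joint angles; "qvel": joint speeds; "effort": joint torques, N m; "tool_pos": TCP position; "ee_rot": TCP orientation; "contact_force": force on the tool from outside, world axes, zero at the start; "torque": the same for the moment, N m; "opening": opening from 0.0 (shut) to 1.0 (fully open); "finger_force": force on a finger pad.
Only numpy, scipy, OpenCV 4.12 (cv2) and the standard library are available. Lean on these libraries where they do the work, as an engineer would, in place of code of your own. Each camera call takes 0.05 s, during which the arm holds its last target. There are 200 camera calls.

TASK

On the desk a slim notebook lies at the bottom of the letter tray, under a book with a cup standing on it; one end pokes out through the gap in the tray's front. Take that end and slide the notebook straight out, slowly and low over the desk, until all of it is clear of the tray, and leave it lying flat on the desk in front of the tray. Do not touch or lift the book or the cup: the book must settle flat in the tray with the cup still standing on it.

Things in the scene. Friction and masses are not known exactly. Their poses are not given: they have to be found in the camera images.
- tray: Dark metal letter tray fixed to the desk, 210 mm deep (its x) by 180 mm wide (its y) by 44 mm high outside, floor and walls 4 mm thick. Origin: centre of its underside, on the desk; z up. Its front is the -x side: there two lips, 44 mm high, leave a 90 mm wide gap in the middle through which the notebook comes out, towards the tray's -x; the lips hold back the wider book.
- notebook: Slim rigid kraft-board notebook with a dark elastic band, 190 mm long (its x), 56 mm wide (its y), 12 mm thick, 90 g. Origin: centre of its underside; z up. It lies on the tray's floor, within 2 degrees of the tray's x; its -x end sticks out 45 to 60 mm beyond the tray's front. Pinch it across its width. A like notebook lying loose elsewhere is not the one meant.
- book: Grey hardback, 180 mm (its x) by 160 mm (its y) by 22 mm thick, about 350 g, lying on the notebook in the tray. Origin: centre of its underside; z up. When the notebook leaves, it tilts a few degrees and then drops 12 mm onto the tray's floor.
- cup: Empty white cup, 72 mm across the rim, 80 mm high, about 120 g, standing near the middle of the book. Origin: centre of its underside; z up.

How it is judged:
By the outcome, as a careful person would: the job done as asked, in the order asked, and still so for the second after the job is handed in, with the robot touching nothing.
It also fails if it takes over 35 s, if anything falls off the work surface, if the arm or the gripper's body presses on something with over 40 N, if the wrist force passes 120 N, or if a joint passes its speed limit or range.

## Working session

There is one attempt and no reset: what is moved stays moved. The work goes in short steps, each a Python script; the robot and the scene stay as the last script left them, time stands still between calls to the robot, and variables do not carry over. Pictures are saved under pics/ and viewed, at most 10 in all, crops included, and the job is handed in when it is done.

```bash
mkdir -p pics; ls; python3 - <<'E'
from cell import r, vision, effector
import cv2,numpy as np
o=r.get_obs();print(o['t'],o['tool_pos'],o['ee_rot'],o['opening'])
for n in('scene','top'):
    i=vision.get_image(n);cv2.imwrite(f'pics/{n}0.png',i['pixels'][...,::-1]);np.save(f'{n}0.npy',i,allow_pickle=True)
    print(n,i['fx'],i['cx'],i['cy'],i['D'],np.round(i['camera_from_world'],3).tolist())
E
```

```text
cell.py
pics
0.0 [0.12514486 0.53522684 0.23074814] [ 1.14633230e-01  9.93407708e-01 -5.76670258e-04 -1.22094624e-04] 1.0012672863064411
scene 529.2192735185329 315.30426988628716 235.58052613362923 [0.02014271 0.         0.         0.         0.        ] [[-0.123, 0.992, -0.026, 0.227], [0.552, 0.047, -0.832, -0.261], [-0.825, -0.116, -0.554, 1.123], [0.0, 0.0, 0.0, 1.0]]
top 526.8048171902573 321.11780895739037 237.07182027463713 [-0.04085011  0.          0.          0.          0.        ] [[-0.0, -1.0, 0.001, -0.159], [-0.967, -0.0, -0.253, 0.586], [0.253, -0.001, -0.967, 0.583], [0.0, 0.0, 0.0, 1.0]]
```

View pics/scene0.png

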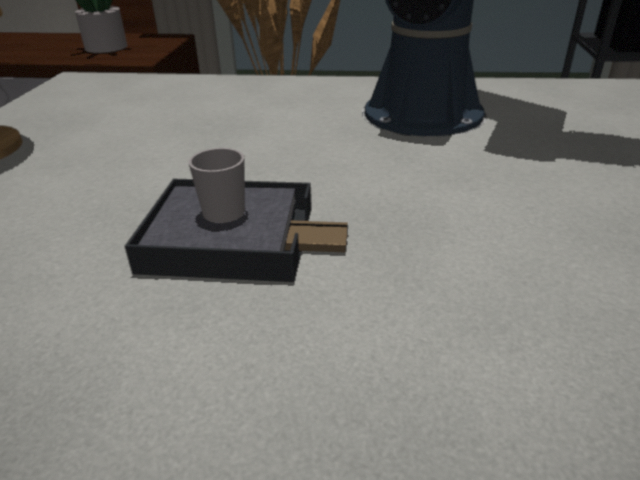

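View pics/top0.png

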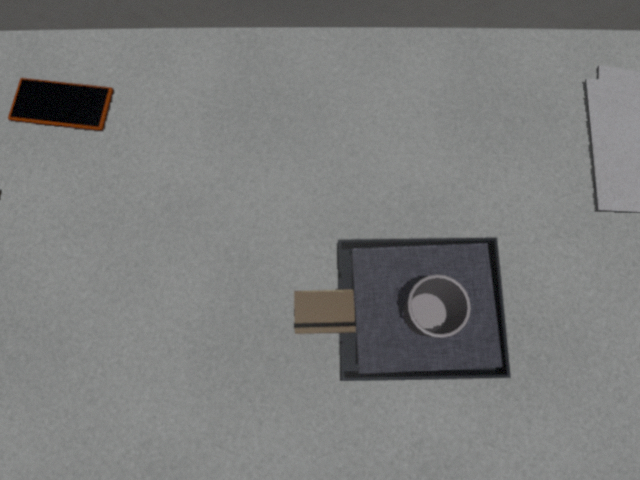

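The scene view shows the tray with the cup on the book, and the notebook end at about (320,237). In the top view the end spans cols 294–355, rows 290–333, pointing along +y, with the tray outer edge from (338,240) to (508,378). No second notebook is visible near it.

```bash
cat > h.py <<'E'
import numpy as np,cv2
def ray(im,uv,z):
    K=np.array([[im['fx'],0,im['cx']],[0,im['fy'],im['cy']],[0,0,1.]])
    p=cv2.undistortPoints(np.float64(uv).reshape(-1,1,2),K,np.float64(im['D'])).reshape(-1,2)
    T=np.array(im['camera_from_world']);R=T[:3,:3];c=-R.T@T[:3,3]
    d=np.c_[p,np.ones(len(p))]@R
    return c+d*((z-c[2])/d[:,2])[:,None]
def kraft(im,roi):
    hsv=cv2.cvtColor(im['pixels'],cv2.COLOR_RGB2HSV)
    m=cv2.inRange(hsv,(5,50,50),(25,255,255));k=np.zeros_like(m);x0,x1,y0,y1=roi;k[y0:y1,x0:x1]=m[y0:y1,x0:x1]
    k=cv2.morphologyEx(k,cv2.MORPH_CLOSE,np.ones((9,9)))
    c=max(cv2.findContours(k,0,2)[0],key=cv2.contourArea)
    return c,k
E
python3 - <<'E'
from h import *
np.set_printoptions(precision=4,suppress=True)
for n,roi in(('top',(260,380,270,350)),('scene',(280,370,210,265))):
    im=np.load(n+'0.npy',allow_pickle=True).item()
    c,k=kraft(im,roi);q=cv2.approxPolyDP(c,4,True)[:,0];print(n,cv2.boundingRect(c),cv2.contourArea(c),q.tolist())
    print(ray(im,q,.016))
im=np.load('top0.npy',allow_pickle=True).item()
# free-end and side edges by line fit
c,k=kraft(im,(260,380,270,350))
P=lambda uv,z:ray(im,uv,z)
cols=range(300,350,2)
lo=P([(x,np.flatnonzero(k[:,x])[0]-.5) for x in cols],.016);hi=P([(x,np.flatnonzero(k[:,x])[-1]+.5) for x in cols],.016)
for e in(lo,hi):
    f=np.polyfit(e[:,1],e[:,0],1);print('side x at y mid',np.polyval(f,e[:,1].mean()),'deg',np.degrees(np.arctan(f[0])))
rows=range(296,328,2);e=P([(np.flatnonzero(k[y])[0]-.5,y) for y in rows],.016);print('end y',e[:,1].mean(),e[:,1].std())
# tray rim: dark mask
g=cv2.cvtColor(im['pixels'],cv2.COLOR_RGB2HSV);m=cv2.inRange(g[...,2],0,100);m[:220]=0;m[400:]=0;m[:,:330]=0;m[:,530:]=0
c=max(cv2.findContours(m,0,2)[0],key=cv2.contourArea);q=cv2.approxPolyDP(cv2.convexHull(c),5,True)[:,0];print('tray',q.tolist());print(P(q,.044))
E
```

```text
top (295, 289, 60, 44) 2411.5 [[352, 289], [295, 292], [295, 331], [354, 331]]
[[ 0.5298 -0.2003  0.016 ]
 [ 0.5257 -0.1243  0.016 ]
 [ 0.4743 -0.125   0.016 ]
 [ 0.4743 -0.2021  0.016 ]]
scene (285, 220, 62, 32) 1642.5 [[291, 220], [285, 248], [344, 251], [346, 223]]
[[ 0.4744 -0.2043  0.016 ]
 [ 0.5432 -0.2011  0.016 ]
 [ 0.5433 -0.1241  0.016 ]
 [ 0.4759 -0.1265  0.016 ]]
side x at y mid 0.5282787294912076 deg -2.132846379004472
side x at y mid 0.4726054222728405 deg -0.03955350932361763
end y -0.12397878962399467 0.00014824142275089833
tray [[496, 238], [509, 377], [340, 380], [330, 327], [338, 240]]
[[ 0.5928 -0.3896  0.044 ]
 [ 0.4151 -0.3914  0.044 ]
 [ 0.4125 -0.1823  0.044 ]
 [ 0.4771 -0.1703  0.044 ]
 [ 0.59   -0.1812  0.044 ]]
```

```bash
python3 - <<'E'
from cell import r, vision, effector
from h import *
np.set_printoptions(precision=4,suppress=True)
best=None
for a in(45.35,-44.65):
    a=np.radians(a);Q=[float(np.cos(a)),float(np.sin(a)),0.,0.]
    s=r.inverse_kinematics([.5,-.147,.16],Q);print(a,s)
    if s is not None:
        d=np.abs(np.array(s)-r.get_obs()['q']).max()
        if best is None or d<best[0]:best=(d,Q)
Q=best[1];np.save('Q.npy',Q)
r.move_to([.5,-.147,.16],Q)
r.move_linear([.5,-.147,.04],vel=.15)
r.move_linear([.5,-.147,.002],vel=.04)
o=r.get_obs();print(o['t'],o['tool_pos'],o['contact_force'])
effector.set_gripper(0.0,squeeze=50)
o=r.get_obs();print(o['t'],o['tool_pos'],o['contact_force'],o['opening'],o['finger_force'])
i=vision.get_image('scene');cv2.imwrite('pics/scene1.png',cv2.resize(i['pixels'][150:330,120:400,::-1],None,fx=2.5,fy=2.5))
E
```

```text
0.7915068157794285 [-0.3753  0.3877  1.7954 -0.      0.9585 -0.3875]
-0.7792895110154682 [-0.3753  0.3877  1.7954 -0.      0.9585  2.7541]
4.9083 [ 0.5002 -0.1471  0.0022] [-0.4793  0.0715 -0.2352]
5.2917 [ 0.5003 -0.1471  0.0026] [-1.611   0.5228  8.0126] 0.6387570761926952 53.230921626091
```

View pics/scene1.png

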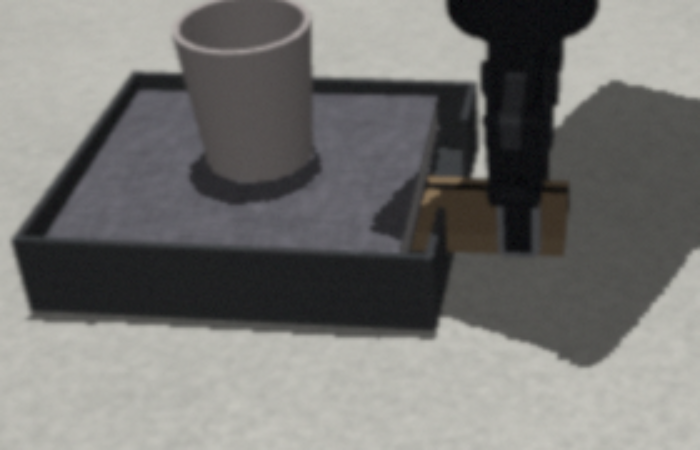

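The fingers hold the notebook's end (crop px about (515,220)), clear of the tray lips, and the book and cup are undisturbed. Now the pull.

```bash
python3 - <<'E'
from cell import r, vision, effector
from h import *
np.set_printoptions(precision=4,suppress=True)
for d in(.04,.08,.11,.14,.165):
    r.move_linear([.5003-.012*d,-.147+d,.003],vel=.035)
    o=r.get_obs();print(o['t'],o['tool_pos'],o['contact_force'],o['opening'],o['finger_force'])
for n in('scene','top'):
    i=vision.get_image(n);cv2.imwrite(f'pics/{n}2.png',i['pixels'][...,::-1])
E
```

```text
6.6333 [ 0.5002 -0.1079  0.0031] [  0.1409 -10.4571  -2.4081] 0.6396476697477416 53.313714265823364
7.925 [ 0.4997 -0.0675  0.0032] [ 0.0405 -5.02   -0.4558] 0.6440655673105985 53.57706964015961
8.9333 [ 0.4989 -0.0368  0.003 ] [-0.3168  3.6177 -1.4244] 0.6377702477375115 53.59952509403229
9.9417 [ 0.4986 -0.0071  0.003 ] [ 0.2531 -0.4419 -0.9755] 0.6413682644401434 53.55753421783447
10.8083 [0.4983 0.0179 0.003 ] [ 0.4854  0.6839 -1.498 ] 0.639140310070549 53.55816185474396
```

View pics/scene2.png

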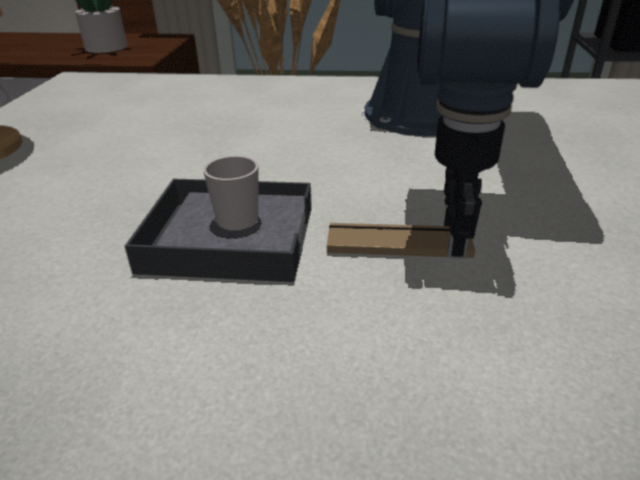

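View pics/top2.png

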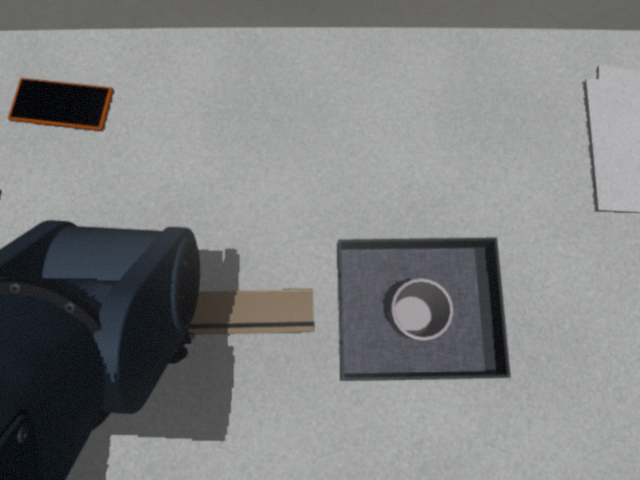

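The scene view shows the notebook out of the tray (cols 328–475). In the top view its inner end is at col 314 and the tray front at col 338. The book lies in the tray with the cup upright at (422,309). Next I lower it, release and retreat.

```bash
python3 - <<'E'
from cell import r, vision, effector
from h import *
np.set_printoptions(precision=4,suppress=True)
p=[.4983,.018]
f0=r.get_obs()['contact_force'][2]
for z in np.arange(.002,-.0026,-.0005):
    r.move_linear([*p,z],vel=.01)
    o=r.get_obs();df=o['contact_force'][2]-f0;print(round(z,4),o['tool_pos'][2],df)
    if df>4:break
effector.set_gripper(1.0); r.sleep(.2)
r.move_linear([*p,.05],vel=.06)
r.move_linear([*p,.16],vel=.15)
r.move_to([.35,.30,.25],list(np.load('Q.npy')))
r.sleep(.3);print(r.get_obs()['t'])
for n in('scene','top'):
    i=vision.get_image(n);cv2.imwrite(f'pics/{n}3.png',i['pixels'][...,::-1])
c,k=kraft(i,(150,335,270,350));q=cv2.approxPolyDP(c,5,True)[:,0];print(q.tolist(),ray(i,q,.012))
E
```

```text
0.002 0.0019172451013406248 1.6572737896471508
0.0015 0.001484593587958015 0.5316435359645575
0.001 0.000968096202490689 1.907515536196403
0.0005 0.00044902297639437885 1.7329115906330985
0.0 -3.979318976385371e-05 2.349793000055136
-0.0005 -0.0005326552207082884 1.682900671704395
-0.001 -0.0010029577254728958 1.8367777393252953
-0.0015 -0.0013275693549370214 6.029764699524856
16.9667
[[311, 290], [175, 293], [170, 332], [310, 331]] [[ 0.529  -0.1456  0.012 ]
 [ 0.5247  0.037   0.012 ]
 [ 0.4729  0.0402  0.012 ]
 [ 0.4747 -0.1445  0.012 ]]
```

View pics/scene3.png

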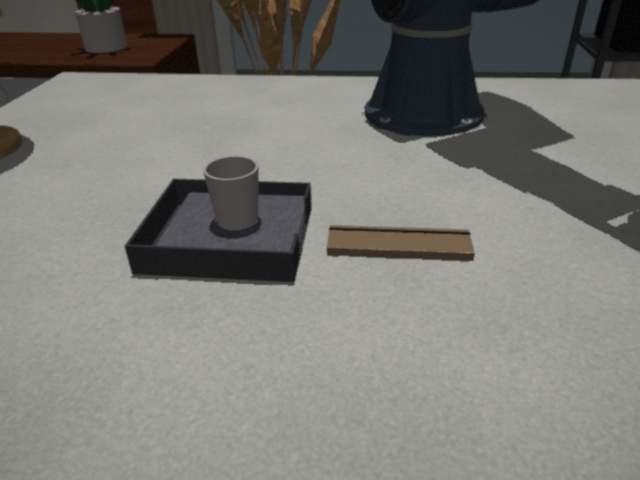

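View pics/top3.png

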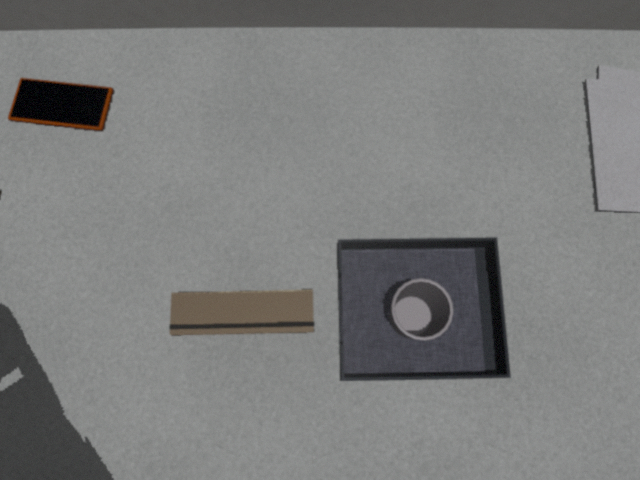

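The notebook lies flat on the desk (top cols 170–314), about 35 mm in front of the tray. The book is flat against the lips and the cup at (422,309) is upright.

```bash
python3 -c "
from cell import r, vision, effector
print(r.hand_in())"
```

```text
the job is handed in; nothing more can be done
None
```

The notebook is out and lying flat on the desk about 35 mm in front of the tray, the book has settled flat in the tray with the cup still standing on it, and I handed the job in at about 17 s.

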